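# Clamp a resin-mounted specimen in the thumbwheel vice

## Robot

A 6-joint arm with a two-finger parallel gripper is mounted at the origin on the work surface. World frame = base frame: x ahead of the robot, y to its left, z up, the work surface at z = 0. Lengths are in mm, angles in rad, forces in N, time in s.
With the tool pointing down it reaches from about 350 to 875 mm from the base axis. Payload 15.5 kg.
Tool frame: the origin (TCP) lies midway between the tips of the shut fingers; the grasp point (between the pads) lies 19 mm behind it; z points along the fingers, y is the line along which they close (so a half turn about z gives the same grasp; the last joint's range is limited). The gripper opens to 85 mm and grips with 20 to 120 N. Pads are 22 mm wide; open, the fingers measure 114 mm over their backs; the gripper's body (76 mm by 85 mm) begins 54 mm behind the grasp point. The pads swing forward as they close: fully open they stand 13 mm farther back than shut.
Start: joints at [-1.331, 0.494, 1.345, -0, 1.302, -0.096], TCP at [205.954, -590.093, 231.277] pointing down, gripper open.
Joint ranges: [-2.91, 2.91], [-0.82, 2.16], [0.22, 2.67], [-1.22, 4.37], [0.12, 2.79], [-3.08, 3.08]. Speed limits (rad/s): [1.89, 1.89, 2.57, 3.01, 3.01, 3.01].

## Interface

Orientations are given as a rotation vector (axis times angle).
In Python, from rig import r gives the robot as it stands. The module is installed in compiled form; this text tells all that it offers.
- The arm moves only by the tool arm_command, never from a script. Its argument "commands" is a list of rows, each a list of 3 entries, a list of its own where there are three numbers: the turn, a rotation vector about the world's x, y, z in normalised numbers (1 is 120 degrees), then the shift along the world's x, y, z in parts of the range, where 1.0 means 0.6 m, then the finger opening in mm, from 0 to 85.4. In form: [[[rx, ry, rz], [dx, dy, dz], grip], ...]. A call has 1 to 20 rows; each row is the pose to reach, as a shift and turn from the pose commanded when the call began; what a row does not reach only later rows make up. A row lasts 1/12 s, in which the tool goes at most 41.7 mm and 7.16 degrees, less where a joint would pass 70% of its speed; a pose out of reach is approached as far as the arm can. A shift or turn number past 1, either way, is cut back to 1. A call with a gripper value outside its range is refused whole. The fingers move at their own pace and stop on an object; "force" is the grip in N (left out, the last holds). Time passes only in rows, so rows that repeat a pose let the fingers close. It gives the time, the measured TCP pose, the force, the opening and the grip force at its end, in the units of the state.
- r.get_obs(): the state, without advancing time (a new reading comes with each control period).
- r.capture(name): name is "scene" or "top"; returns the picture (400x640x3 uint8, blue, green, red); there is no depth.
- r.camera_model(name): a dict with "vfov" (degrees; the focal length in pixels is half the picture's height over the tangent of half this angle, whatever the lens; pixels are square), "cx", "cy" (the principal point, pixels), "R" (3x3) and "t" (3): a world point X has camera coordinates R X + t. Camera axes: x right, y down, z forward; pixel columns grow to the right and rows downward; lengths in mm; the calibration is good to about 2 mm. A picture is of the moment at which its call begins. camera_model takes no time and is no camera call.
- r.close_job(): hands the job in; it is judged then, once.
The state is a dict: "clock": time; "joint_positions": joint angles; "dq": joint speeds; "tau": joint torques, N m; "tcp_pos": TCP position; "tool_rot": TCP orientation; "ft_force": force on the tool from outside, world axes, zero at the start; "wrist_torque": the same for the moment, N m; "grip_width": opening from 0.0 (shut) to 1.0 (fully open); "gripper_force": force on a finger pad.
Only numpy, scipy, OpenCV 4.12 (cv2) and the standard library are available. Lean on these libraries where they do the work, as an engineer would, in place of code of your own. Each camera call takes 0.05 s, during which the arm holds its last target. There are 200 camera calls.

## Task

Stand the larger of the two round specimen mounts, inlay up, on the bed of the small microscope vice between its jaws, and let go of it. Then roll the recessed thumbwheel with a fingertip, lightly, until the sliding jaw has pushed the mount fully home into the fixed jaw's V and grips it firmly, and leave it so. Work the sliding jaw only with the thumbwheel, never press the vice hard (25 N is too much), and leave the other things alone.

Things in the scene. Friction and masses are not known exactly. Their poses are not given: they have to be found in the camera images.
- mount: The specimen to clamp: a plain grey resin cylinder, 30 mm diameter, 25 mm high, 40 g, a small metal inlay in its top face. Stands upright on the bench. Origin: centre of its underside, z up.
- vice: Specimen vice, fixed to the bench: aluminium block 100 mm (its x) by 200 mm (its y) on a base plate 120 by 220 mm; flat top (the bed) 50 mm above the bench. Origin: centre of its underside; z up, y along its length from thumbwheel to fixed jaw. Both jaws stand 20 mm above the bed, within 20 mm of the midline; the bed is clear beside and between them.
- jaw: Sliding jaw, steel, 36 (x) by 16 (y) by 20 mm high, flat face. Origin: middle of the lower edge of its clamping face (its +y face), about at bed height; axes as the vice's. Slides along y. The face starts 27 to 33 mm from point seat and is 15 mm from it when the mount is clamped. Stiff: moves only with the thumbwheel or by a direct push over 8 N, which is not allowed (4 N at most).
- seat (a point): Point on the bed, on the midline, where the centre of the mount's underside is when fully home in the V; axes as the vice's. Set the mount down 7 to 10 mm short of it (towards -y): there, fingers closing along the vice's x clear the V and the jaw by about 5 mm.
- v_jaw (a point): Bottom of the fixed jaw's V, on the midline at bed height, 17 mm beyond the seat; axes as the vice's. The V opens towards -y at 120 degrees, is 28 mm wide across its mouth and 20 mm high; the block behind it is 40 mm wide. It centres the mount as the jaw pushes.
- wheel_place (a point): Point on the bed at the middle of the thumbwheel's slot; axes as the vice's. Steel knurled wheel, 48 mm diameter, 16 mm wide, axle along the vice's x; only its top shows: the crown is straight above this point, 4 to 8 mm above the bed (differs each time, not measured). It is rigid under the finger: no spring, so press very slowly.
- slot_end (a point): End of the wheel's slot nearest the jaws, 30 mm from wheel_place. Dragging the wheel's crown towards it (+y) closes the jaw, 1 mm per 4 mm of rim; dragging back opens it. A press of 5 to 10 N drives it; the drag is about 2 N along y, more once the jaw bears. Jaw and wheel stay where left. When the mount is tight the wheel stops and the fingertip slips on it.
- square_mount: Another specimen: square resin block 30 x 30 x 25 mm high. Leave alone. Origin: centre of underside.
- small_mount: Another specimen: round, 20 mm diameter, 25 mm high. Leave alone. Origin: centre of underside.
- lens_ring: Aluminium lens ring, 54 mm diameter, 12 mm high. Leave alone. Origin: centre of underside.
- bin: Blue open plastic bin, 100 x 140 x 55 mm high. Leave alone. Origin: centre of underside.
- dish: White shallow dish, 90 mm diameter, 18 mm high. Leave alone. Origin: centre of underside.
- jar: Amber glass jar, 52 mm diameter, 75 mm high. Leave alone. Origin: centre of underside.
- driver: Screwdriver with a black handle, 150 mm long, lying on the bench. Leave alone. Origin: on the bench under it, its x along its length.
Mind the look-alikes: they are no part of the job. Leave any blue or green look-alike of the mount alone.

How it is judged:
By the outcome, as a careful person would: the job done as asked, in the order asked, and still so for the second after the job is handed in, with the robot touching nothing.
It also fails if it takes over 72 s, if anything falls off the work surface, if the arm or the gripper's body presses on something with over 40 N, if the wrist force passes 120 N, or if a joint passes its speed limit or range.

## Working session

There is one attempt and no reset: what is moved stays moved. The work goes in short steps, Python scripts to look and compute and a tool call to move; the robot and the scene stay as the last step left them, time stands still between calls to the robot, and variables do not carry over. Pictures are saved under pics/ and viewed, at most 10 in all, crops included, and the job is handed in when it is done.

Besides the shell and the picture viewer there is one more tool, called after "Call:" by a JSON object that holds its "fn" and its "kwargs", one argument or row to a line. arm_command: Moves the arm, as the interface text tells. Its arguments: {"type":"object","properties":{"commands":{"type":"array"},"force":{"type":"number"}},"required":["commands"]}

```bash
mkdir -p pics; cat > h.py <<'E'
import numpy as np, cv2
from rig import r
def ray(n,u,v):
    m=r.camera_model(n);f=200/np.tan(np.radians(m['vfov'])/2)
    R=np.array(m['R']);t=np.array(m['t'])
    return -R.T@t, R.T@np.array([(u-m['cx'])/f,(v-m['cy'])/f,1])
def onplane(n,u,v,z):
    c,d=ray(n,u,v);return c+d*(z-c[2])/d[2]
def proj(n,X):
    m=r.camera_model(n);f=200/np.tan(np.radians(m['vfov'])/2)
    p=np.array(m['R'])@np.array(X,float)+np.array(m['t']);return p[0]/p[2]*f+m['cx'],p[1]/p[2]*f+m['cy']
E
python3 - <<'E'
from h import *
a=r.capture('top');b=r.capture('scene')
cv2.imwrite('pics/top0.png',a);cv2.imwrite('pics/scene0.png',b)
for n in('top','scene'):
    m=r.camera_model(n);print(n,m['vfov'],m['cx'],m['cy'],np.round(ray(n,320,200)[0]),np.round(m['R'],2).tolist())
print(r.get_obs())
E
```

```text
top 47.75640919180225 323.14409648024724 206.47348207849154 [ 483.   38. 1148.] [[-0.02, -1.0, 0.01], [-1.0, 0.02, -0.08], [0.08, -0.01, -1.0]]
scene 46.966972351312066 318.1959851165791 200.29079168689526 [1193.  757.  704.] [[-0.76, 0.65, -0.0], [0.36, 0.42, -0.83], [-0.54, -0.63, -0.56]]
{'clock': 0.1, 'joint_positions': array([-1.33048064e+00,  4.94092341e-01,  1.34604357e+00,  8.27352754e-06,
        1.30253909e+00, -9.55068941e-02]), 'dq': array([-1.69746165e-03,  4.29824203e-04, -1.36245583e-03,  1.52548558e-03,
        1.07775329e-04,  1.66530957e-05]), 'tau': array([ 1.20890345e-03, -8.83589530e+01, -3.84561217e+01, -1.17328855e-04,
        5.21881084e-03, -2.94587096e-05]), 'tcp_pos': array([ 205.89063088, -589.772245  ,  230.78641914]), 'tool_rot': array([-3.09634494e+00, -5.24849682e-01,  1.10456116e-04]), 'ft_force': array([ 0.31698232, -0.42129077, -0.16737127]), 'wrist_torque': array([-0.02184282,  0.00659566, -0.01043066]), 'gripper_force': 0.0, 'grip_width': 0.9998434157415655}
```

View pics/top0.png

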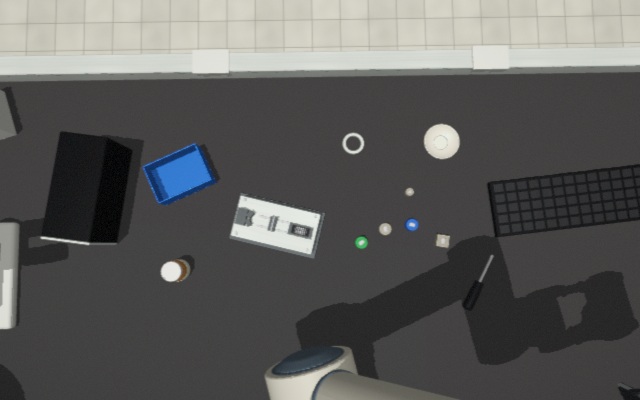

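View pics/scene0.png

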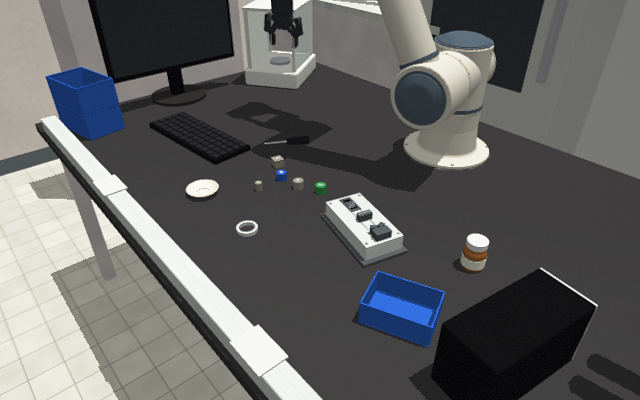

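Top view: candidates are grey round (385,229), smaller grey round (409,192), square (443,241), and blue (412,225) and green (362,242) look-alikes. The larger plain grey round one at (385,229) fits. The vice is at about (277,226), with the V jaw at its left end and the wheel at about (300,231). I'll confirm with an enlarged crop and measure.

```bash
python3 - <<'E'
from h import *
a=cv2.imread('pics/top0.png');b=cv2.imread('pics/scene0.png')
k=cv2.INTER_CUBIC
v=cv2.resize(a[190:260,225:330],None,fx=7,fy=7,interpolation=k)   # 735x490
cv2.imwrite('pics/vice.png',v)
m=cv2.resize(a[180:255,350:455],None,fx=4,fy=4,interpolation=k)
s=cv2.resize(b[145:205,245:335],None,fx=4,fy=4,interpolation=k)
o=np.zeros((300,790,3),np.uint8);o[:300,:420]=m;o[:240,420:780]=s;cv2.imwrite('pics/m.png',o)
def blobs(n,img,roi,th,satmax=60):
    y0,y1,x0,x1=roi;c=img[y0:y1,x0:x1];h=cv2.cvtColor(c,cv2.COLOR_BGR2HSV)
    k=((h[...,2]>th)&(h[...,1]<satmax)).astype(np.uint8)
    N,L,S,C=cv2.connectedComponentsWithStats(k)
    for i in range(1,N):
        if S[i,4]>15: 
            w=(L==i);print(n,S[i],np.round(C[i]+[x0,y0],2))
blobs('top',a,(180,255,350,455),75)
blobs('scene',b,(150,200,250,335),75)
# vice top: bright mask
h=a[185:265,220:335].min(2);k=(h>150).astype(np.uint8)
k=cv2.morphologyEx(k,cv2.MORPH_CLOSE,np.ones((15,15)))
c=max(cv2.findContours(k,0,2)[0],key=cv2.contourArea);q=cv2.minAreaRect(c);p=cv2.boxPoints(q)+[220,185]
print(q);P=[onplane('top',u,v,50) for u,v in p];print(np.round(P,1));print(np.round(np.mean(P,0),1))
for i in range(4):
    d=P[(i+1)%4]-P[i];print(np.linalg.norm(d),np.degrees(np.arctan2(d[1],d[0])))
E
```

```text
top [54  7 11 10 83] [408.95 191.58]
top [ 28  43  15  13 153] [384.75 228.79]
top [ 84  54  17  15 203] [442.15 240.64]
top [ 9 60  5  5 18] [360.89 242.11]
scene [ 21   5  13  13 123] [277.73 160.8 ]
scene [ 42  27  12  13 120] [298.07 182.78]
scene [ 4 30  9 11 70] [258.33 184.89]
((55.104698181152344, 39.558738708496094), (82.8519515991211, 41.21158981323242), 13.348727226257324)
[[507.4 252.2  50. ]
 [604.6 228.9  50. ]
 [554.2  33.2  50. ]
 [457.6  58.   50. ]]
[531.  143.1  50. ]
99.95898201877898 -13.531303602721124
202.06804187951624 -104.43626510159145
99.77633106301343 165.60972773643883
200.5694649266636 75.61235948132082
```

View pics/vice.png

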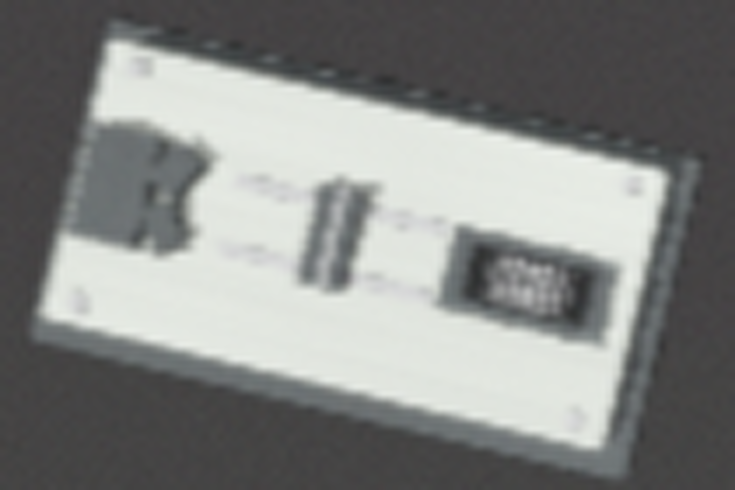

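View pics/m.png

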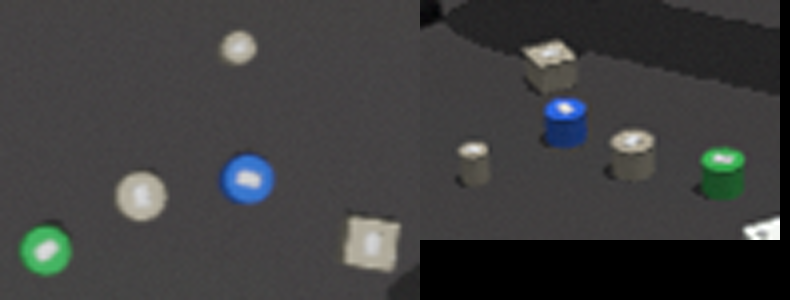

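Crop confirms it: the plain grey 30 mm round at top (384.75,228.79), scene (298,182.8) is the mount; the others are small, square, blue or green. In the vice crop the fixed jaw is at left, the sliding jaw at about (338,235), and the slot at about (531,285). Next I measure along the vice midline.

```bash
python3 - <<'E'
from h import *
a=cv2.imread('pics/top0.png');b=cv2.imread('pics/scene0.png')
# mount top/bottom: two-view check. top silhouettes -> centroid approx z~20
for z in(25,20,12.5): print('mount z',z,np.round(onplane('top',384.75,228.79,z),1),np.round(onplane('scene',298.07,182.78,z),1))
g=a[185:265,220:335].astype(int).min(2);
off=np.array([220,185])
# vice masks
k=(g>150).astype(np.uint8);K=cv2.morphologyEx(k,cv2.MORPH_CLOSE,np.ones((15,15)))
hull=np.zeros_like(k);c=max(cv2.findContours(K,0,2)[0],key=cv2.contourArea)
cv2.fillConvexPoly(hull,cv2.boxPoints(cv2.minAreaRect(c)).astype(np.int32),1)
d=((g<165)&(hull>0)).astype(np.uint8)
N,L,S,C=cv2.connectedComponentsWithStats(d)
yaw=np.radians(75.6);Y=np.array([np.cos(yaw),np.sin(yaw)]);X=np.array([Y[1],-Y[0]]);O=np.array([531.,143.1])
for i in range(1,N):
    if S[i,4]<30: continue
    pts=np.argwhere(L==i)[:,::-1].astype(np.float32)
    q=cv2.minAreaRect(pts)
    print(S[i],np.round(C[i]+off,2),q)
    for z in(50,70):
        p=onplane('top',*(np.array(q[0])+off),z)[:2]-O;print(z,'vice xy',np.round([p@X,p@Y],1))
# profiles
gf=a.min(2).astype(np.float32)
for z,ys,xs in((70,range(-10,100,2),(-17,-10,-5,0,5,10,17)),(50,range(-100,0,2),(-14,-9,0,9,14)),):
    print('z',z,xs)
    for y in ys:
        row=[]
        for x in xs:
            w=O+x*X+y*Y;u,v=proj('top',[*w,z]);row.append(int(cv2.getRectSubPix(gf,(1,1),(u,v))[0,0]))
        print(y,row)
E
```

```text
mount z 25 [ 516.2 -126.8   25. ] [ 525.6 -112.4   25. ]
mount z 20 [ 516.4 -127.6   20. ] [ 520.7 -118.8   20. ]
mount z 12.5 [ 516.6 -128.7   12.5] [ 513.4 -128.4   12.5]
[ 12   9  62  34 408] [246.22 212.98] ((41.79412078857422, 31.823528289794922), (55.78319549560547, 34.1975212097168), 14.03624439239502)
50 vice xy [10.6 35.8]
70 vice xy [10.  33.1]
[ 48  31  10  16 104] [272.41 222.92] ((52.46470642089844, 38.1588249206543), (7.48410177230835, 15.510529518127441), 12.528807640075684)
50 vice xy [1.6 6.9]
70 vice xy [1.2 4.7]
[ 67  37  26  17 294] [299.92 230.33] ((80.05883026123047, 45.264705657958984), (24.01102638244629, 12.611852645874023), 14.03624439239502)
50 vice xy [  0.3 -62.3]
70 vice xy [ -0.1 -63.2]
z 70 (-17, -10, -5, 0, 5, 10, 17)
-10 [222, 201, 223, 222, 222, 213, 222]
-8 [221, 204, 222, 220, 220, 209, 216]
-6 [220, 198, 212, 206, 198, 190, 191]
-4 [202, 166, 173, 170, 154, 153, 155]
-2 [178, 110, 128, 113, 116, 111, 126]
0 [158, 100, 105, 100, 103, 102, 117]
2 [157, 111, 119, 110, 116, 113, 124]
4 [171, 140, 157, 139, 149, 141, 152]
6 [183, 164, 159, 166, 154, 1
[... 2553 characters left out ...]
-48 [164, 80, 93, 74, 135]
-46 [160, 77, 67, 67, 136]
-44 [154, 74, 52, 63, 139]
-42 [150, 81, 59, 71, 147]
-40 [151, 95, 87, 91, 148]
-38 [152, 104, 103, 103, 144]
-36 [159, 114, 115, 115, 142]
-34 [169, 137, 143, 147, 155]
-32 [186, 190, 193, 190, 195]
-30 [206, 199, 216, 212, 209]
-28 [216, 204, 221, 216, 206]
-26 [218, 210, 222, 219, 201]
-24 [218, 216, 222, 221, 209]
-22 [218, 218, 222, 220, 212]
-20 [219, 218, 222, 220, 215]
-18 [218, 214, 222, 217, 213]
-16 [218, 213, 222, 210, 208]
-14 [215, 212, 222, 207, 205]
-12 [212, 203, 222, 213, 208]
-10 [212, 196, 222, 220, 213]
-8 [215, 202, 222, 218, 212]
-6 [217, 208, 220, 215, 199]
-4 [205, 203, 206, 199, 172]
-2 [169, 173, 170, 163, 134]
```

Vice frame: centre (531,143), y axis at 75.6°. The jaw face is at y≈14, V apex ≈59.5, so seat ≈42.5, and wheel ≈−62.5. The mount is at about (515.5,−128). Moving to hover, with the finger-closing line along vice x.

The rows are not in the units I measure in: shifts go in shares of 0.6 m and turns go in shares of 120 degrees. I convert before sending: 462 mm / 600 = 0.77, 309.5 mm / 600 = 0.5158, 56.4 degrees / 120 = 0.47.

Call:
{"fn": "arm_command", "kwargs": {
  "commands": [
    [[0,0,0.0583],[0.06,0.09,-0.0167],85],
    [[0,0,0.1167],[0.095,0.1417,-0.0333],85],
    [[0,0,0.175],[0.1283,0.1917,-0.05],85],
    [[0,0,0.2333],[0.1617,0.2417,-0.0667],85],
    [[0,0,0.2917],[0.1967,0.2933,-0.0833],85],
    [[0,0,0.35],[0.2333,0.3467,-0.1],85],
    [[0,0,0.4083],[0.27,0.4017,-0.1167],85],
    [[0,0,0.47],[0.3067,0.4583,-0.1333],85],
    [[0,0,0.47],[0.3433,0.5133,-0.15],85],
    [[0,0,0.47],[0.3783,0.565,-0.1667],85],
    [[0,0,0.47],[0.4133,0.6167,-0.185],85],
    [[0,0,0.47],[0.4467,0.6667,-0.185],85],
    [[0,0,0.47],[0.4817,0.7183,-0.185],85],
    [[0,0,0.47],[0.5158,0.77,-0.185],85],
    [[0,0,0.47],[0.5158,0.77,-0.185],85],
    [[0,0,0.47],[0.5158,0.77,-0.185],85],
    [[0,0,0.47],[0.5158,0.77,-0.2517],85],
    [[0,0,0.47],[0.5158,0.77,-0.2517],85],
    [[0,0,0.47],[0.5158,0.77,-0.2517],85]
  ],
  "force": 30
}}

```text
clock: 1.68
tcp_pos: [513.6, -128.3, 79.3]
tool_rot: [-2.48, -1.923, 0.004]
ft_force: [-0.1, -0.3, -0.3]
grip_width: 0.994
gripper_force: 0.0
```

To row units: -75 mm / 600 = -0.125, -65 mm / 600 = -0.1083.

Call:
{"fn": "arm_command", "kwargs": {
  "commands": [
    [[0,0,0],[0,0,-0.05],85],
    [[0,0,0],[0,0,-0.0833],85],
    [[0,0,0],[0,0,-0.1083],85],
    [[0,0,0],[0,0,-0.125],85],
    [[0,0,0],[0,0,-0.125],85],
    [[0,0,0],[0,0,-0.125],20],
    [[0,0,0],[0,0,-0.125],20],
    [[0,0,0],[0,0,-0.125],20],
    [[0,0,0],[0,0,-0.125],20],
    [[0,0,0],[0,0,-0.125],20],
    [[0,0,0],[0,0,-0.125],20],
    [[0,0,0],[0,0,-0.125],20],
    [[0,0,0],[0,0,-0.125],20]
  ],
  "force": 30
}}

```text
clock: 2.77
tcp_pos: [515.8, -128.2, 6.1]
tool_rot: [2.481, 1.926, 0.001]
ft_force: [-1.0, -0.3, 12.1]
grip_width: 0.336
gripper_force: 28.8
```

To row units: 304 mm / 600 = 0.5067, 205 mm / 600 = 0.3417.

Call:
{"fn": "arm_command", "kwargs": {
  "commands": [
    [[0,0,0],[0,0,0.0167],20],
    [[0,0,0],[0,0,0.05],20],
    [[0,0,0],[0,0,0.1],20],
    [[0,0,0],[0,0,0.1583],20],
    [[0,0,0],[0.0033,0.0417,0.1583],20],
    [[0,0,0],[0.0067,0.0917,0.1583],20],
    [[0,0,0],[0.0117,0.1417,0.1583],20],
    [[0,0,0],[0.015,0.1917,0.1583],20],
    [[0,0,0],[0.02,0.2417,0.1583],20],
    [[0,0,0],[0.0233,0.2917,0.1583],20],
    [[0,0,0],[0.0267,0.3417,0.1583],20],
    [[0,0,0],[0.0317,0.3917,0.1583],20],
    [[0,0,0],[0.035,0.4417,0.1583],20],
    [[0,0,0],[0.0383,0.4833,0.1583],20],
    [[0,0,0],[0.04,0.5067,0.1583],20],
    [[0,0,0],[0.04,0.5067,0.1583],20],
    [[0,0,0],[0.04,0.5067,0.1583],20],
    [[0,0,0],[0.04,0.5067,0.1583],20],
    [[0,0,0],[0.04,0.5067,0.1583],20]
  ],
  "force": 30
}}

```text
clock: 4.35
tcp_pos: [539.4, 174.8, 100.4]
tool_rot: [-2.483, -1.925, 0.001]
ft_force: [0.9, 0.2, -0.2]
grip_width: 0.34
gripper_force: 29.9
```

```bash
python3 - <<'E'
from h import *
a=r.capture('top');b=r.capture('scene')
k=cv2.INTER_CUBIC
cv2.imwrite('pics/t1.png',a);cv2.imwrite('pics/s1.png',b)
o=np.zeros((490,800,3),np.uint8)
o[:,:400]=cv2.resize(a[190:260,245:302],(400,490),interpolation=k)
o[:,400:]=cv2.resize(b[150:270,310:408],(400,490),interpolation=k)
cv2.imwrite('pics/p1.png',o);ob=r.get_obs();print(ob['tcp_pos'],ob['ft_force'],ob['grip_width'])
print(proj('scene',[*ob['tcp_pos'][:2],ob['tcp_pos'][2]-4]),proj('scene',[539.5,176,50]))
E
```

```text
[539.48821839 174.90270531 100.39449054] [ 0.82387146  0.0189573  -0.07665134] 0.33881212395500265
(np.float64(370.24113520615896), np.float64(208.38252443928872)) (np.float64(369.37568851933736), np.float64(224.73885624169012))
```

View pics/p1.png

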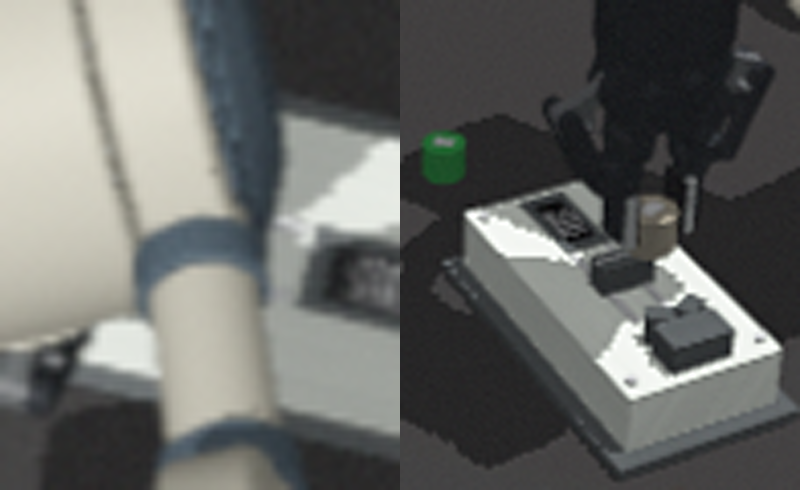

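The mount is held level above the gap (scene crop, mount ≈(655,227), jaw ≈(622,270), V ≈(690,320)). Next I check the mount's offset along vice y against the vice as the scene camera sees it.

```bash
python3 - <<'E'
from h import *
b=cv2.imread('pics/s1.png');b0=cv2.imread('pics/scene0.png')
yaw=np.radians(75.6);Y=np.array([np.cos(yaw),np.sin(yaw)]);X=np.array([Y[1],-Y[0]]);O=np.array([531.,143.1])
c=b[190:225,355:395].astype(int);k=((c[...,2]-c[...,0]>18)&(c[...,2]>70)).astype(np.uint8)
N,L,S,C=cv2.connectedComponentsWithStats(k);i=1+S[1:,4].argmax();print(S[i]+[355,190,0,0,0],C[i]+[355,190])
x,y,w,h=S[i,:4];u=355+x+(w-1)/2;v=190+y+(h-1)/2
print('bbox ctr',u,v,'tool pred',proj('scene',[539.5,175,94.4+12.5]))
# horizontal px per mm along vice y and x at this place
p0=np.array(proj('scene',[539.5,175,107]));print(np.array(proj('scene',[*(np.array([539.5,175])+10*Y),107]))-p0,np.array(proj('scene',[*(np.array([539.5,175])+10*X),107]))-p0)
# scene-view predictions of vice features vs image: overlay
o=cv2.resize(b0[185:270,315:412],None,fx=7,fy=7,interpolation=cv2.INTER_CUBIC)
def dr(pts,col):
    q=[((np.array(proj('scene',[*(O+a*X+e*Y),z]))-[315,185]+.5)*7).astype(int) for a,e,z in pts]
    cv2.polylines(o,[np.array(q)],False,col,1)
dr([(-50,-100,50),(50,-100,50),(50,100,50),(-50,100,50),(-50,-100,50)],(0,0,255))
dr([(-18,14,70),(18,14,70),(18,14,50),(-18,14,50),(-18,14,70)],(0,160,0))
A=59.5
dr([(-20,A-8.1,70),(-14,A-8.1,70),(0,A,70),(14,A-8.1,70),(20,A-8.1,70),(20,100,70),(-20,100,70),(-20,A-8.1,70)],(255,0,0))
dr([(-12,-92.5,50),(12,-92.5,50),(12,-32.5,50),(-12,-32.5,50),(-12,-92.5,50)],(255,0,255))
cv2.imwrite('pics/ov.png',o)
E
```

```text
[374 203   4   2   6] [375.16666667 203.33333333]
bbox ctr 375.5 203.5 tool pred (np.float64(370.54754250840904), np.float64(204.6372230218804))
[2.31251852 2.2383924 ] [-3.76055005  1.10278129]
```

View pics/ov.png

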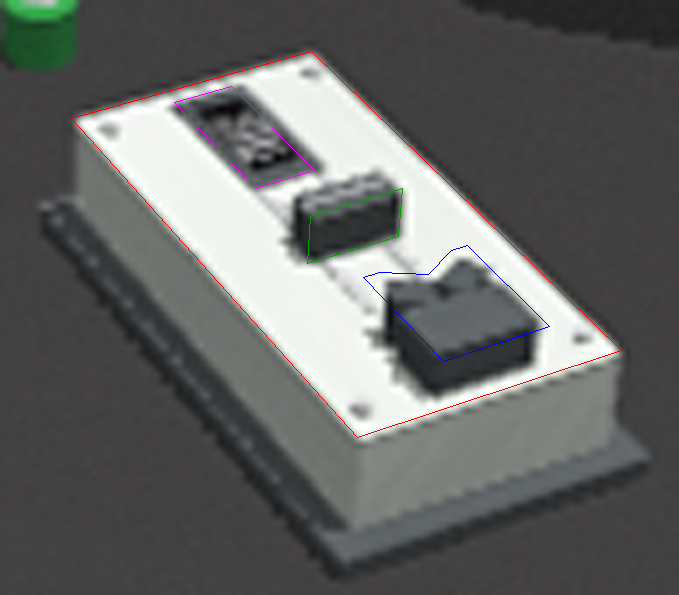

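The bed, slot and jaw overlays fit (jaw face y≈14). The V block drawn in blue sits a few mm too near, so I enlarge that area in both views, with vice-y ticks.

```bash
python3 - <<'E'
from h import *
yaw=np.radians(75.6);Y=np.array([np.cos(yaw),np.sin(yaw)]);X=np.array([Y[1],-Y[0]]);O=np.array([531.,143.1])
o=np.zeros((600,800,3),np.uint8)
def panel(n,f,x0,y0,w,h,ox):
    s=400/w;im=cv2.resize(cv2.imread(f)[y0:y0+h,x0:x0+w],None,fx=s,fy=s,interpolation=cv2.INTER_NEAREST)
    im=cv2.convertScaleAbs(im,alpha=1.3)
    def P(a,e,z): return tuple(int(t) for t in ((np.array(proj(n,[*(O+a*X+e*Y),z]))-[x0,y0]+.5)*s))
    for e in range(10,101,10):
        cv2.line(im,P(24,e,50),P(30,e,50),(0,0,255),1);cv2.putText(im,str(e),P(40,e,50),0,.4,(0,0,255),1)
        cv2.line(im,P(-24,e,70),P(-30,e,70),(255,0,0),1)
    o[:im.shape[0],ox:ox+400]=im[:600]
panel('top','pics/top0.png',228,195,48,44,0)
panel('scene','pics/scene0.png',355,205,48,40,400)
cv2.imwrite('pics/z.png',o[:380])
E
```

```text
(no output)
```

View pics/z.png

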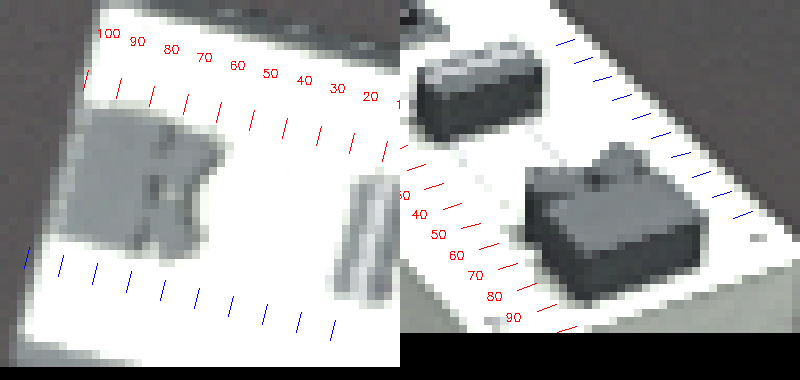

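The V mouth is at y≈55.5, so seat ≈46.5. I'll place the mount at y≈38, shifting +4 mm along vice y, then lower slowly.

Call:
{"fn": "arm_command", "kwargs": {
  "commands": [
    [[0,0,0],[0.0025,0.0067,0],20],
    [[0,0,0],[0.0025,0.0067,-0.02],20],
    [[0,0,0],[0.0025,0.0067,-0.04],20],
    [[0,0,0],[0.0025,0.0067,-0.055],20],
    [[0,0,0],[0.0025,0.0067,-0.065],20],
    [[0,0,0],[0.0025,0.0067,-0.0683],20],
    [[0,0,0],[0.0025,0.0067,-0.07],20],
    [[0,0,0],[0.0025,0.0067,-0.0717],20],
    [[0,0,0],[0.0025,0.0067,-0.0723],20],
    [[0,0,0],[0.0025,0.0067,-0.0723],20],
    [[0,0,0],[0.0025,0.0067,-0.0723],20]
  ]
}}

```text
clock: 5.37
tcp_pos: [541.1, 179.9, 57.2]
tool_rot: [2.482, 1.926, 0.001]
ft_force: [-0.6, 0.2, -1.8]
grip_width: 0.337
gripper_force: 29.9
```

To row units: -0.7 mm / 600 = -0.0012, -0.5 mm / 600 = -0.0008.

Call:
{"fn": "arm_command", "kwargs": {
  "commands": [
    [[0,0,0],[0,0,-0.0005],20],
    [[0,0,0],[0,0,-0.0008],20],
    [[0,0,0],[0,0,-0.0012],20],
    [[0,0,0],[0,0,-0.0012],20],
    [[0,0,0],[0,0,-0.0012],20]
  ]
}}

```text
clock: 5.78
tcp_pos: [541.0, 179.9, 56.2]
tool_rot: [2.482, 1.926, 0.0]
ft_force: [-0.9, 0.4, -0.3]
grip_width: 0.34
gripper_force: 30.0
```

To row units: -0.4 mm / 600 = -0.0007, -0.2 mm / 600 = -0.0003.

Call:
{"fn": "arm_command", "kwargs": {
  "commands": [
    [[0,0,0],[0,0,-0.0003],20],
    [[0,0,0],[0,0,-0.0007],20],
    [[0,0,0],[0,0,-0.0007],20],
    [[0,0,0],[0,0,-0.0007],20]
  ]
}}

```text
clock: 6.12
tcp_pos: [541.0, 179.9, 56.2]
tool_rot: [2.482, 1.926, 0.0]
ft_force: [-1.0, -1.2, 6.9]
grip_width: 0.339
gripper_force: 30.8
```

Contact at 7 N; the mount is on the bed. Releasing gently and rising.

To row units: -200 mm / 600 = -0.3333, -160 mm / 600 = -0.2667.

Call:
{"fn": "arm_command", "kwargs": {
  "commands": [
    [[0,0,0],[0,0,0.0005],29],
    [[0,0,0],[0,0,0.0005],31],
    [[0,0,0],[0,0,0.0005],34],
    [[0,0,0],[0,0,0.0005],40],
    [[0,0,0],[0,0,0.0005],50],
    [[0,0,0],[0,0,0.0005],60],
    [[0,0,0],[0,0,0.0005],60],
    [[0,0,0],[0,0,0.0005],60],
    [[0,0,0],[0,0,0.0167],60],
    [[0,0,0],[0,0,0.05],60],
    [[0,0,0],[0,0,0.1],60],
    [[0,0,0],[0,0,0.15],60],
    [[0,0,0],[0,-0.05,0.1667],40],
    [[0,0,0],[0,-0.1,0.1667],20],
    [[0,0,0],[-0.0167,-0.15,0.1667],0],
    [[0,0,0],[-0.0333,-0.2,0.1667],0],
    [[0,0,0],[-0.0417,-0.2667,0.1667],0],
    [[0,0,0],[-0.0417,-0.3333,0.1667],0],
    [[0,0,0],[-0.0417,-0.3333,0.1667],0],
    [[0,0,0],[-0.0417,-0.3333,0.1667],0]
  ]
}}

```text
clock: 7.78
tcp_pos: [516.0, -22.0, 156.5]
tool_rot: [2.485, 1.922, 0.001]
ft_force: [-0.7, 0.3, 0.3]
grip_width: 0.001
gripper_force: 0.0
```

```bash
python3 - <<'E'
from h import *
a=r.capture('top');b=r.capture('scene')
cv2.imwrite('pics/t2.png',a);cv2.imwrite('pics/s2.png',b)
o=np.zeros((490,800,3),np.uint8)
o[:,:400]=cv2.resize(a[190:260,230:287],(400,490),interpolation=2)
o[:,400:]=cv2.resize(b[180:260,330:395],(400,490),interpolation=2)
cv2.imwrite('pics/p2.png',o);ob=r.get_obs();print(ob['tcp_pos'],ob['ft_force'],ob['grip_width'])
yaw=np.radians(75.6);Y=np.array([np.cos(yaw),np.sin(yaw)]);X=np.array([Y[1],-Y[0]]);O=np.array([531.,143.1])
p=O-62.5*Y+.3*X;print('wheel',p)
E
```

```text
[515.99548104 -19.80162574 156.23847315] [ 0.25554373 -0.41591253 -0.39317157] -0.0012508004402479176
wheel [515.747457    82.48894546]
```

View pics/p2.png

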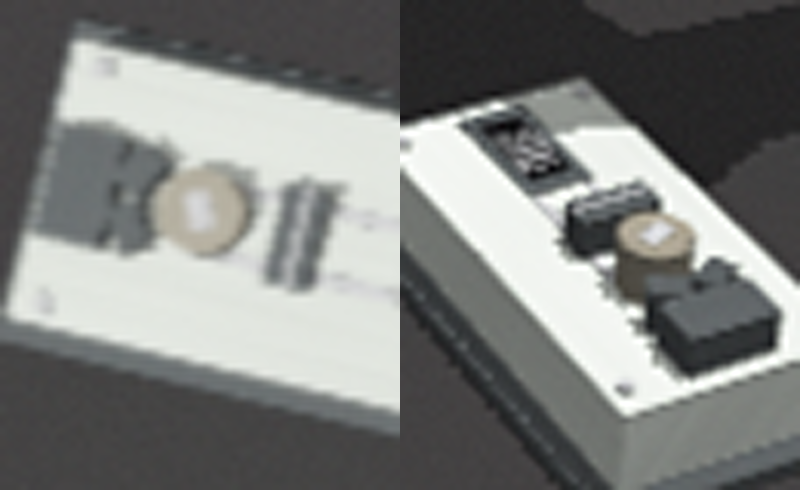

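The mount is upright on the bed between jaw and V, and nothing else moved. Now the shut fingers go over the wheel, starting 9 mm on the −y side of its crown.

To row units: -94 mm / 600 = -0.1567, -2.5 mm / 600 = -0.0042.

Call:
{"fn": "arm_command", "kwargs": {
  "commands": [
    [[0,0,0],[-0.0017,0.05,0],0],
    [[0,0,0],[-0.0033,0.1,0],0],
    [[0,0,0],[-0.0042,0.1417,-0.0167],0],
    [[0,0,0],[-0.0042,0.1567,-0.0583],0],
    [[0,0,0],[-0.0042,0.1567,-0.1083],0],
    [[0,0,0],[-0.0042,0.1567,-0.1417],0],
    [[0,0,0],[-0.0042,0.1567,-0.155],0],
    [[0,0,0],[-0.0042,0.1567,-0.1567],0],
    [[0,0,0],[-0.0042,0.1567,-0.1567],0],
    [[0,0,0],[-0.0042,0.1567,-0.1567],0]
  ]
}}

```text
clock: 8.72
tcp_pos: [514.1, 74.2, 62.9]
tool_rot: [2.481, 1.926, 0.002]
ft_force: [-0.3, 0.2, 0.1]
grip_width: -0.002
gripper_force: 0.0
```

To row units: -2.8 mm / 600 = -0.0047, -2.6 mm / 600 = -0.0043.

Call:
{"fn": "arm_command", "kwargs": {
  "commands": [
    [[0,0,0],[0,0,-0.0013],0],
    [[0,0,0],[0,0,-0.0027],0],
    [[0,0,0],[0,0,-0.0037],0],
    [[0,0,0],[0,0,-0.0043],0],
    [[0,0,0],[0,0,-0.0047],0],
    [[0,0,0],[0,0,-0.0047],0],
    [[0,0,0],[0,0,-0.0047],0]
  ]
}}

```text
clock: 9.3
tcp_pos: [513.5, 73.9, 59.0]
tool_rot: [-2.482, -1.926, 0.0]
ft_force: [0.2, 0.2, -1.7]
grip_width: -0.001
gripper_force: 0.0
```

To row units: -0.6 mm / 600 = -0.001, -0.4 mm / 600 = -0.0007.

Call:
{"fn": "arm_command", "kwargs": {
  "commands": [
    [[0,0,0],[0,0,-0.0003],0],
    [[0,0,0],[0,0,-0.0007],0],
    [[0,0,0],[0,0,-0.001],0],
    [[0,0,0],[0,0,-0.001],0],
    [[0,0,0],[0,0,-0.001],0]
  ]
}}

```text
clock: 9.72
tcp_pos: [513.4, 73.9, 58.3]
tool_rot: [-2.482, -1.926, 0.0]
ft_force: [-0.9, -0.1, 0.4]
grip_width: 0.0
gripper_force: 0.0
```

To row units: -0.4 mm / 600 = -0.0007, -0.2 mm / 600 = -0.0003.

Call:
{"fn": "arm_command", "kwargs": {
  "commands": [
    [[0,0,0],[0,0,-0.0003],0],
    [[0,0,0],[0,0,-0.0007],0],
    [[0,0,0],[0,0,-0.0007],0],
    [[0,0,0],[0,0,-0.0007],0]
  ]
}}

```text
clock: 10.05
tcp_pos: [513.4, 73.9, 58.0]
tool_rot: [-2.482, -1.926, 0.0]
ft_force: [0.4, 0.6, 0.4]
grip_width: -0.0
gripper_force: 0.0
```

To row units: -0.4 mm / 600 = -0.0007, -0.2 mm / 600 = -0.0003.

Call:
{"fn": "arm_command", "kwargs": {
  "commands": [
    [[0,0,0],[0,0,-0.0003],0],
    [[0,0,0],[0,0,-0.0007],0],
    [[0,0,0],[0,0,-0.0007],0],
    [[0,0,0],[0,0,-0.0007],0]
  ]
}}

```text
clock: 10.38
tcp_pos: [513.4, 73.9, 57.6]
tool_rot: [-2.482, -1.926, 0.0]
ft_force: [-0.7, 0.2, -0.5]
grip_width: -0.002
gripper_force: 0.0
```

To row units: -0.5 mm / 600 = -0.0008, -0.2 mm / 600 = -0.0003.

Call:
{"fn": "arm_command", "kwargs": {
  "commands": [
    [[0,0,0],[0,0,-0.0003],0],
    [[0,0,0],[0,0,-0.0008],0],
    [[0,0,0],[0,0,-0.0008],0],
    [[0,0,0],[0,0,-0.0008],0]
  ]
}}

```text
clock: 10.72
tcp_pos: [513.4, 73.9, 57.1]
tool_rot: [-2.482, -1.926, 0.0]
ft_force: [0.5, 0.3, -0.1]
grip_width: 0.0
gripper_force: 0.0
```

To row units: -0.5 mm / 600 = -0.0008, -0.2 mm / 600 = -0.0003.

Call:
{"fn": "arm_command", "kwargs": {
  "commands": [
    [[0,0,0],[0,0,-0.0003],0],
    [[0,0,0],[0,0,-0.0008],0],
    [[0,0,0],[0,0,-0.0008],0],
    [[0,0,0],[0,0,-0.0008],0]
  ]
}}

```text
clock: 11.05
tcp_pos: [513.4, 73.9, 56.6]
tool_rot: [-2.482, -1.926, 0.0]
ft_force: [-0.4, 0.5, -0.8]
grip_width: 0.001
gripper_force: 0.0
```

Call:
{"fn": "arm_command", "kwargs": {
  "commands": [
    [[0,0,0],[0,0,-0.0003],0],
    [[0,0,0],[0,0,-0.0008],0],
    [[0,0,0],[0,0,-0.0008],0],
    [[0,0,0],[0,0,-0.0008],0]
  ]
}}

```text
clock: 11.38
tcp_pos: [513.5, 73.9, 56.1]
tool_rot: [-2.482, -1.926, 0.0]
ft_force: [0.5, -0.2, 0.9]
grip_width: 0.003
gripper_force: 0.0
```

To row units: -0.5 mm / 600 = -0.0008, -0.2 mm / 600 = -0.0003.

Call:
{"fn": "arm_command", "kwargs": {
  "commands": [
    [[0,0,0],[0,0,-0.0003],0],
    [[0,0,0],[0,0,-0.0008],0],
    [[0,0,0],[0,0,-0.0008],0],
    [[0,0,0],[0,0,-0.0008],0]
  ]
}}

```text
clock: 11.72
tcp_pos: [513.5, 73.9, 55.6]
tool_rot: [-2.482, -1.926, -0.0]
ft_force: [-0.1, -0.7, 0.6]
grip_width: -0.002
gripper_force: 0.0
```

To row units: -0.5 mm / 600 = -0.0008, -0.2 mm / 600 = -0.0003.

Call:
{"fn": "arm_command", "kwargs": {
  "commands": [
    [[0,0,0],[0,0,-0.0003],0],
    [[0,0,0],[0,0,-0.0008],0],
    [[0,0,0],[0,0,-0.0008],0],
    [[0,0,0],[0,0,-0.0008],0]
  ]
}}

```text
clock: 12.05
tcp_pos: [513.5, 73.9, 55.3]
tool_rot: [2.482, 1.926, 0.0]
ft_force: [-1.1, -0.3, 6.5]
grip_width: -0.001
gripper_force: 3.2
```

To row units: 1 mm / 600 = 0.0017, 0.5 mm / 600 = 0.0008.

Call:
{"fn": "arm_command", "kwargs": {
  "commands": [
    [[0,0,0],[0.0002,0.0008,0],0],
    [[0,0,0],[0.0004,0.0017,0],0],
    [[0,0,0],[0.0004,0.0017,0],0],
    [[0,0,0],[0.0004,0.0017,0],0]
  ]
}}

```text
clock: 12.38
tcp_pos: [513.8, 74.8, 55.3]
tool_rot: [2.481, 1.926, 0.0]
ft_force: [-1.2, -1.8, 7.3]
grip_width: 0.0
gripper_force: 3.7
```

To row units: 4 mm / 600 = 0.0067, 3 mm / 600 = 0.005.

Call:
{"fn": "arm_command", "kwargs": {
  "commands": [
    [[0,0,0],[0.0004,0.0017,0],0],
    [[0,0,0],[0.0008,0.0033,0],0],
    [[0,0,0],[0.0013,0.005,0],0],
    [[0,0,0],[0.0017,0.0067,0],0],
    [[0,0,0],[0.0017,0.0067,0],0],
    [[0,0,0],[0.0017,0.0067,0],0]
  ]
}}

```text
clock: 12.88
tcp_pos: [514.8, 78.9, 55.4]
tool_rot: [2.481, 1.926, 0.0]
ft_force: [-1.2, -0.9, 8.6]
grip_width: -0.003
gripper_force: 4.1
```

Call:
{"fn": "arm_command", "kwargs": {
  "commands": [
    [[0,0,0],[0.0004,0.0017,0],0],
    [[0,0,0],[0.0008,0.0033,0],0],
    [[0,0,0],[0.0013,0.005,0],0],
    [[0,0,0],[0.0017,0.0067,0],0],
    [[0,0,0],[0.0021,0.0083,0],0],
    [[0,0,0],[0.0025,0.01,0],0],
    [[0,0,0],[0.0025,0.01,0],0],
    [[0,0,0],[0.0025,0.01,0],0]
  ]
}}

```text
clock: 13.55
tcp_pos: [516.4, 84.9, 55.4]
tool_rot: [2.481, 1.926, 0.0]
ft_force: [-1.2, -0.5, 7.4]
grip_width: 0.001
gripper_force: 4.0
```

To row units: 6 mm / 600 = 0.01, 5 mm / 600 = 0.0083.

Call:
{"fn": "arm_command", "kwargs": {
  "commands": [
    [[0,0,0],[0.0004,0.0017,0],0],
    [[0,0,0],[0.0008,0.0033,0],0],
    [[0,0,0],[0.0013,0.005,0],0],
    [[0,0,0],[0.0017,0.0067,0],0],
    [[0,0,0],[0.0021,0.0083,0],0],
    [[0,0,0],[0.0025,0.01,0],0],
    [[0,0,0],[0.0025,0.01,0],0]
  ]
}}

```text
clock: 14.13
tcp_pos: [517.9, 90.9, 55.3]
tool_rot: [2.481, 1.926, 0.0]
ft_force: [-1.0, -0.6, 5.8]
grip_width: -0.002
gripper_force: 3.0
```

```bash
cat >> h.py <<'E'
yaw=np.radians(75.6);Y=np.array([np.cos(yaw),np.sin(yaw)]);X=np.array([Y[1],-Y[0]]);O=np.array([531.,143.1])
def prof(img,es,xs,z,n='scene'):
    g=img.min(2).astype(np.float32);o=[]
    for e in es:
        o.append(np.mean([cv2.getRectSubPix(g,(1,1),tuple(map(float,proj(n,[*(O+x*X+e*Y),z]))))[0,0] for x in xs]))
    return np.round(o).astype(int)
E
python3 - <<'E'
from h import *
b=r.capture('scene');cv2.imwrite('pics/s3.png',b)
a=cv2.imread('pics/s2.png')
# difference centred on jaw/mount; line just outside +x of mount so jaw face base is seen (x=15..17)
es=np.arange(6,40,2)
print(es);print(prof(a,es,(15,16,17),51));print(prof(b,es,(15,16,17),51))
es=np.arange(-14,12,2);print(es);print(prof(a,es,(-6,0,6),70));print(prof(b,es,(-6,0,6),70))
E
```

```text
[ 6  8 10 12 14 16 18 20 22 24 26 28 30 32 34 36 38]
[ 62  57  57  66 101 140 189 213 210 199 184 187 152 135 130 128 128]
[ 62  59  61  59  60  60  94 130 176 201 189 190 154 135 130 129 129]
[-14 -12 -10  -8  -6  -4  -2   0   2   4   6   8  10]
[155 156 163 186 214 230 226 199 150 130 141 146 121]
[ 92  92  98 112 129 140 141 139 136 129 120 122 139]
```

The jaw moved about 4.3 mm per 17 mm stroke, so it rolls without slip. Repeating the stroke.

To row units: -17 mm / 600 = -0.0283, -4.25 mm / 600 = -0.0071.

Call:
{"fn": "arm_command", "kwargs": {
  "commands": [
    [[0,0,0],[0,0,0.0017],0],
    [[0,0,0],[0,0,0.005],0],
    [[0,0,0],[-0.0025,-0.01,0.005],0],
    [[0,0,0],[-0.005,-0.02,0.005],0],
    [[0,0,0],[-0.0071,-0.0283,0.005],0],
    [[0,0,0],[-0.0071,-0.0283,0.005],0],
    [[0,0,0],[-0.0071,-0.0283,0.0033],0],
    [[0,0,0],[-0.0071,-0.0283,0.002],0],
    [[0,0,0],[-0.0071,-0.0283,0.0012],0],
    [[0,0,0],[-0.0071,-0.0283,0.0007],0],
    [[0,0,0],[-0.0071,-0.0283,0.0003],0],
    [[0,0,0],[-0.0071,-0.0283,0],0],
    [[0,0,0],[-0.0071,-0.0283,0],0],
    [[0,0,0],[-0.0071,-0.0283,0],0]
  ]
}}

```text
clock: 15.35
tcp_pos: [513.5, 74.0, 55.3]
tool_rot: [2.481, 1.927, 0.0]
ft_force: [-0.5, -0.9, 7.0]
grip_width: 0.002
gripper_force: 3.4
```

To row units: 17 mm / 600 = 0.0283, 16 mm / 600 = 0.0267.

Call:
{"fn": "arm_command", "kwargs": {
  "commands": [
    [[0,0,0],[0.0004,0.0017,0],0],
    [[0,0,0],[0.0008,0.0033,0],0],
    [[0,0,0],[0.0013,0.005,0],0],
    [[0,0,0],[0.0017,0.0067,0],0],
    [[0,0,0],[0.0021,0.0083,0],0],
    [[0,0,0],[0.0025,0.01,0],0],
    [[0,0,0],[0.0029,0.0117,0],0],
    [[0,0,0],[0.0033,0.0133,0],0],
    [[0,0,0],[0.0038,0.015,0],0],
    [[0,0,0],[0.0042,0.0167,0],0],
    [[0,0,0],[0.0046,0.0183,0],0],
    [[0,0,0],[0.005,0.02,0],0],
    [[0,0,0],[0.0054,0.0217,0],0],
    [[0,0,0],[0.0058,0.0233,0],0],
    [[0,0,0],[0.0063,0.025,0],0],
    [[0,0,0],[0.0067,0.0267,0],0],
    [[0,0,0],[0.0071,0.0283,0],0],
    [[0,0,0],[0.0071,0.0283,0],0]
  ]
}}

```text
clock: 16.85
tcp_pos: [517.9, 91.1, 55.3]
tool_rot: [2.481, 1.927, 0.001]
ft_force: [-0.5, -0.3, 6.3]
grip_width: 0.002
gripper_force: 3.0
```

```bash
python3 - <<'E'
from h import *
b=r.capture('scene');cv2.imwrite('pics/s4.png',b)
es=np.arange(6,46,2)
print(es);print(prof(b,es,(15,16,17),51))
E
```

```text
[ 6  8 10 12 14 16 18 20 22 24 26 28 30 32 34 36 38 40 42 44]
[164 117  75  60  61  60  62  59  88 124 165 189 156 137 131 129 128 124
 118 124]
```

To row units: -17 mm / 600 = -0.0283, -12 mm / 600 = -0.02.

Call:
{"fn": "arm_command", "kwargs": {
  "commands": [
    [[0,0,0],[0,0,0.0017],0],
    [[0,0,0],[0,0,0.005],0],
    [[0,0,0],[-0.0025,-0.01,0.005],0],
    [[0,0,0],[-0.005,-0.02,0.005],0],
    [[0,0,0],[-0.0071,-0.0283,0.005],0],
    [[0,0,0],[-0.0071,-0.0283,0.005],0],
    [[0,0,0],[-0.0071,-0.0283,0.0033],0],
    [[0,0,0],[-0.0071,-0.0283,0.002],0],
    [[0,0,0],[-0.0071,-0.0283,0.0012],0],
    [[0,0,0],[-0.0071,-0.0283,0.0007],0],
    [[0,0,0],[-0.0071,-0.0283,0.0003],0],
    [[0,0,0],[-0.0071,-0.0283,0],0],
    [[0,0,0],[-0.0071,-0.0283,0],0],
    [[0,0,0],[-0.0071,-0.0283,0],0]
  ]
}}

```text
clock: 18.07
tcp_pos: [513.6, 74.0, 55.3]
tool_rot: [2.481, 1.926, 0.0]
ft_force: [-1.7, -0.8, 6.6]
grip_width: 0.004
gripper_force: 3.4
```

To row units: 17 mm / 600 = 0.0283, 16 mm / 600 = 0.0267.

Call:
{"fn": "arm_command", "kwargs": {
  "commands": [
    [[0,0,0],[0.0004,0.0017,0],0],
    [[0,0,0],[0.0008,0.0033,0],0],
    [[0,0,0],[0.0013,0.005,0],0],
    [[0,0,0],[0.0017,0.0067,0],0],
    [[0,0,0],[0.0021,0.0083,0],0],
    [[0,0,0],[0.0025,0.01,0],0],
    [[0,0,0],[0.0029,0.0117,0],0],
    [[0,0,0],[0.0033,0.0133,0],0],
    [[0,0,0],[0.0038,0.015,0],0],
    [[0,0,0],[0.0042,0.0167,0],0],
    [[0,0,0],[0.0046,0.0183,0],0],
    [[0,0,0],[0.005,0.02,0],0],
    [[0,0,0],[0.0054,0.0217,0],0],
    [[0,0,0],[0.0058,0.0233,0],0],
    [[0,0,0],[0.0063,0.025,0],0],
    [[0,0,0],[0.0067,0.0267,0],0],
    [[0,0,0],[0.0071,0.0283,0],0],
    [[0,0,0],[0.0071,0.0283,0],0]
  ]
}}

```text
clock: 19.57
tcp_pos: [517.9, 91.1, 55.3]
tool_rot: [2.481, 1.927, 0.0]
ft_force: [-1.2, -1.3, 6.5]
grip_width: -0.001
gripper_force: 3.0
```

```bash
python3 - <<'E'
from h import *
b=r.capture('scene');cv2.imwrite('pics/s5.png',b)
es=np.arange(6,46,2)
print(es);print(prof(b,es,(15,16,17),51))
E
```

```text
[ 6  8 10 12 14 16 18 20 22 24 26 28 30 32 34 36 38 40 42 44]
[215 206 181 133  85  61  63  61  60  53  71 104 153 189 163 136 133 132
 125 114]
```

To row units: -17 mm / 600 = -0.0283, 1.2 mm / 600 = 0.002.

Call:
{"fn": "arm_command", "kwargs": {
  "commands": [
    [[0,0,0],[0,0,0.0017],0],
    [[0,0,0],[0,0,0.005],0],
    [[0,0,0],[-0.0025,-0.01,0.005],0],
    [[0,0,0],[-0.005,-0.02,0.005],0],
    [[0,0,0],[-0.0071,-0.0283,0.005],0],
    [[0,0,0],[-0.0071,-0.0283,0.005],0],
    [[0,0,0],[-0.0071,-0.0283,0.0033],0],
    [[0,0,0],[-0.0071,-0.0283,0.002],0],
    [[0,0,0],[-0.0071,-0.0283,0.0012],0],
    [[0,0,0],[-0.0071,-0.0283,0.0007],0],
    [[0,0,0],[-0.0071,-0.0283,0.0003],0],
    [[0,0,0],[-0.0071,-0.0283,0],0],
    [[0,0,0],[-0.0071,-0.0283,0],0],
    [[0,0,0],[-0.0071,-0.0283,0],0]
  ]
}}

```text
clock: 20.78
tcp_pos: [513.6, 74.0, 55.3]
tool_rot: [2.481, 1.926, 0.0]
ft_force: [-1.6, -1.7, 7.8]
grip_width: -0.004
gripper_force: 3.4
```

Call:
{"fn": "arm_command", "kwargs": {
  "commands": [
    [[0,0,0],[0.0004,0.0017,0],0],
    [[0,0,0],[0.0008,0.0033,0],0],
    [[0,0,0],[0.0013,0.005,0],0],
    [[0,0,0],[0.0017,0.0067,0],0],
    [[0,0,0],[0.0021,0.0083,0],0],
    [[0,0,0],[0.0025,0.01,0],0],
    [[0,0,0],[0.0029,0.0117,0],0],
    [[0,0,0],[0.0033,0.0133,0],0]
  ]
}}

```text
clock: 21.45
tcp_pos: [515.4, 81.7, 55.4]
tool_rot: [2.481, 1.927, -0.0]
ft_force: [-1.7, -6.7, 9.7]
grip_width: -0.0
gripper_force: 4.6
```

To row units: 9 mm / 600 = 0.015, 8 mm / 600 = 0.0133.

Call:
{"fn": "arm_command", "kwargs": {
  "commands": [
    [[0,0,0],[0.0004,0.0017,0],0],
    [[0,0,0],[0.0008,0.0033,0],0],
    [[0,0,0],[0.0013,0.005,0],0],
    [[0,0,0],[0.0017,0.0067,0],0],
    [[0,0,0],[0.0021,0.0083,0],0],
    [[0,0,0],[0.0025,0.01,0],0],
    [[0,0,0],[0.0029,0.0117,0],0],
    [[0,0,0],[0.0033,0.0133,0],0],
    [[0,0,0],[0.0038,0.015,0],0]
  ]
}}

```text
clock: 22.2
tcp_pos: [517.8, 90.7, 55.3]
tool_rot: [2.481, 1.926, -0.0]
ft_force: [-0.6, -4.5, 5.7]
grip_width: -0.003
gripper_force: 3.1
```

```bash
python3 - <<'E'
from h import *
b=r.capture('scene');cv2.imwrite('pics/s6.png',b)
es=np.arange(6,46,2)
print(es);print(prof(b,es,(15,16,17),51))
E
```

```text
[ 6  8 10 12 14 16 18 20 22 24 26 28 30 32 34 36 38 40 42 44]
[219 212 194 151  98  64  62  61  60  55  68  84 116 149 158 146 136 134
 126 122]
```

The wheel has stopped and the finger slips (drag 4–7 N). One more slightly firmer stroke makes sure it's tight, then I lift straight off.

To row units: -14 mm / 600 = -0.0233, -1.5 mm / 600 = -0.0025.

Call:
{"fn": "arm_command", "kwargs": {
  "commands": [
    [[0,0,0],[0,0,0.0017],0],
    [[0,0,0],[0,0,0.005],0],
    [[0,0,0],[-0.0025,-0.01,0.005],0],
    [[0,0,0],[-0.005,-0.02,0.005],0],
    [[0,0,0],[-0.0058,-0.0233,0.005],0],
    [[0,0,0],[-0.0058,-0.0233,0.005],0],
    [[0,0,0],[-0.0058,-0.0233,0.0033],0],
    [[0,0,0],[-0.0058,-0.0233,0.002],0],
    [[0,0,0],[-0.0058,-0.0233,0.0012],0],
    [[0,0,0],[-0.0058,-0.0233,0.0007],0],
    [[0,0,0],[-0.0058,-0.0233,0.0003],0],
    [[0,0,0],[-0.0058,-0.0233,0],0],
    [[0,0,0],[-0.0058,-0.0233,-0.0001],0],
    [[0,0,0],[-0.0058,-0.0233,-0.0001],0]
  ]
}}

```text
clock: 23.42
tcp_pos: [514.3, 77.0, 55.4]
tool_rot: [2.481, 1.926, 0.0]
ft_force: [-2.1, -0.5, 8.6]
grip_width: 0.001
gripper_force: 4.7
```

To row units: 6 mm / 600 = 0.01, 5 mm / 600 = 0.0083.

Call:
{"fn": "arm_command", "kwargs": {
  "commands": [
    [[0,0,0],[0.0004,0.0017,0],0],
    [[0,0,0],[0.0008,0.0033,0],0],
    [[0,0,0],[0.0013,0.005,0],0],
    [[0,0,0],[0.0017,0.0067,0],0],
    [[0,0,0],[0.0021,0.0083,0],0],
    [[0,0,0],[0.0025,0.01,0],0]
  ]
}}

```text
clock: 23.92
tcp_pos: [515.8, 82.5, 55.4]
tool_rot: [2.481, 1.926, -0.0]
ft_force: [-1.7, -7.6, 9.8]
grip_width: -0.003
gripper_force: 4.8
```

Call:
{"fn": "arm_command", "kwargs": {
  "commands": [
    [[0,0,0],[0.0004,0.0017,0],0],
    [[0,0,0],[0.0008,0.0033,0],0],
    [[0,0,0],[0.0013,0.005,0],0],
    [[0,0,0],[0.0017,0.0067,0],0]
  ]
}}

```text
clock: 24.25
tcp_pos: [516.8, 86.5, 55.4]
tool_rot: [2.481, 1.926, -0.0]
ft_force: [-2.6, -6.4, 9.5]
grip_width: -0.002
gripper_force: 4.8
```

Slipping steadily at about 7 N. I lift off, back away and look.

To row units: -105 mm / 600 = -0.175, 100 mm / 600 = 0.1667.

Call:
{"fn": "arm_command", "kwargs": {
  "commands": [
    [[0,0,0],[0,0,0.0008],0],
    [[0,0,0],[0,0,0.005],0],
    [[0,0,0],[0,0,0.0333],0],
    [[0,0,0],[0,0,0.0833],0],
    [[0,0,0],[0,-0.05,0.1333],0],
    [[0,0,0],[0,-0.1167,0.1667],0],
    [[0,0,0],[0,-0.175,0.1667],0],
    [[0,0,0],[0,-0.175,0.1667],0],
    [[0,0,0],[0,-0.175,0.1667],0]
  ]
}}

```text
clock: 25.0
tcp_pos: [516.8, -19.7, 155.5]
tool_rot: [2.484, 1.922, 0.001]
ft_force: [0.3, 1.3, -0.6]
grip_width: -0.0
gripper_force: 0.0
```

```bash
python3 - <<'E'
from h import *
a=r.capture('top');b=r.capture('scene')
cv2.imwrite('pics/t7.png',a);cv2.imwrite('pics/s7.png',b)
o=np.zeros((490,800,3),np.uint8)
o[:,:400]=cv2.resize(a[190:260,230:287],(400,490),interpolation=2)
o[:,400:]=cv2.resize(b[180:260,330:395],(400,490),interpolation=2)
cv2.imwrite('pics/p7.png',o)
es=np.arange(6,46,2);print(es);print(prof(b,es,(15,16,17),51))
es=np.arange(0,70,2);print(es);print(prof(a,es,(-3,0,3),72,'top'))
print(r.get_obs()['ft_force'])
E
```

```text
[ 6  8 10 12 14 16 18 20 22 24 26 28 30 32 34 36 38 40 42 44]
[217 212 193 150  98  64  62  60  58  53  67  83 115 148 158 145 134 132
 127 122]
[ 0  2  4  6  8 10 12 14 16 18 20 22 24 26 28 30 32 34 36 38 40 42 44 46
 48 50 52 54 56 58 60 62 64 66 68]
[223 223 222 213 187 143 104  96 109 135 160 148 121 108 105 123 147 159
 163 169 183 199 208 207 197 180 165 160 156 138 117 114 119 110  91]
[-0.16290133  1.00700723 -0.10541824]
```

View pics/p7.png

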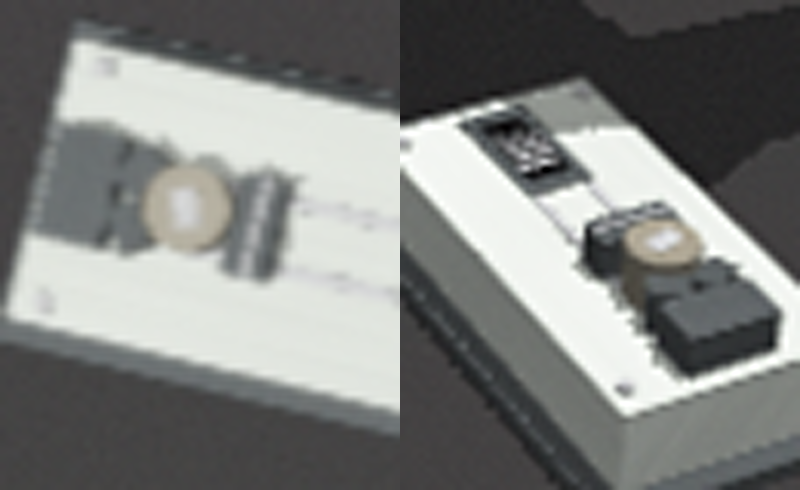

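The view shows the mount upright, centred at top crop (187,208), bearing on both the V and the jaw face. The jaw did not move on the last stroke. Handing in.

```bash
python3 -c "
from rig import r
print(r.close_job())"
```

```text
the job is handed in; nothing more can be done
None
```

The large grey mount stands inlay up, pushed into the fixed jaw's V and gripped by the sliding jaw. The jaw did not move on the last thumbwheel stroke, and no force reading exceeded 12.1 N. The job is handed in at about 25 s.

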